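# Load the screw jar into the revolving caddy and hold it at the pointer

### The job

Put the jar of screws from the bench upright into the free orange well of the revolving caddy and let it go. Then take the caddy by the round black knob on its centre post and turn it until that jar stands in line with the yellow pointer on the caddy's base; the other containers stay in their wells and the things on the bench are left alone. Finish while still holding the knob, so that the caddy stands still: do not let go of it.

Things in the scene. Friction and masses are not known exactly. Their poses are not given: they have to be found in the camera images.
- screw_jar: Loose jar of screws: clear cylindrical body 58 mm across, screws visible inside, pale lid; 104 mm high, 0.25 to 0.5 kg. Stands upright on the bench to the left at the start. Origin: centre of its underside, z up. Grasp it round the body, about 75 mm above its underside.
- caddy_base: Fixed dark steel foot of the caddy, a disc 200 mm across and 12 mm high on the bench; origin on the turning axis, at bench level. Its -x axis points along a short arm with the yellow pointer: that is the front of the caddy (roughly towards the robot, but turned a little).
- pointer (a point): Inner tip of the yellow pointer, 130 mm from the turning axis in the direction of the front, 22 mm above the bench.
- caddy_turntable: Revolving plywood disc 244 mm across, from 14 to 26 mm above the bench, turning freely either way without end stops about the vertical axis through its origin (on the axis, at its underside); light bearing friction (about 0.04 Nm), no spring and no detents, it stays where it is left.
- free_well (a point): Centre of the floor of the free orange well, 82 mm from the axis, 26 mm above the bench, on the disc's own -x axis; turns with it. There are four round wells at 82 mm from the axis, 90 degrees apart: rings 18 mm high, 66 mm inside and 74 mm outside diameter, whose floor is the disc. The orange ring is free, the three grey ones hold the other containers.
- caddy_knob: Round black knob on top of the centre post: 40 mm diameter, 40 mm high, from 148 to 188 mm above the bench; it is fixed to the disc and turns it. The post below is 16 mm thick. Origin: centre of its underside, on the axis.
- knob_grip (a point): Point on the axis, 168 mm above the bench, half way up the knob: the place to grip it.
- oil_can: Loose red oil can in one of the grey wells: body 60 mm across and 55 mm high, bent thin spout up to 121 mm. Origin: centre of its underside.
- spice_jar: Loose small jar with black cap in another grey well, 41 mm across, 105 mm high. Origin: centre of its underside.
- amber_jar: Loose amber glass jar with green cap in another grey well, 52 mm across, 85 mm high. Origin: centre of its underside.
- tape_measure: Bystander: yellow tape measure on the bench, 79x86x35 mm, to be left alone. Origin: centre of its underside.
- masking_tape: Bystander: roll of pale masking tape on the bench, 85 mm across, 19 mm high, to be left alone. Origin: centre of its underside.
Mind the look-alikes: they are no part of the job. What is shaped like the screw_jar but purple is not meant.

How it is judged:
On the way, in this order (a step that is already met when the one before it is completed fails the run):
1. the jar of screws stands upright in the free well, let go (horizontal distance between screw_jar and free_well below 0.012 m and z of screw_jar in the frame of caddy_base between 0.02 and 0.034 m and angle between screw_jar's own z axis and vertical below 0.12 rad and contact force between the fingers and screw_jar below 0.1 N), for 0.2 s.
2. the knob is gripped while the jar is still away from the pointer (more than 30 mm off its line) (contact force between the fingers and caddy_knob above 2 N and (y of screw_jar in the frame of caddy_base above 0.03 m or y of screw_jar in the frame of caddy_base below -0.03 m or x of screw_jar in the frame of caddy_base above 0 m)), for 0.1 s.
3. the jar stands in line with the pointer, the knob still gripped (x of screw_jar in the frame of caddy_base below -0.06 m and y of screw_jar in the frame of caddy_base between -0.015 and 0.015 m and contact force between the fingers and caddy_knob above 2 N), for 0.2 s.
At the end, for the whole second after the job is handed in: The jar of screws stands upright (within 0.12 rad) in the orange well, at the front, within 15 mm to either side of the pointer's line; the caddy stands still (under 0.05 rad/s) while the fingers hold its knob (over 2 N); the three other containers stand in their wells (all of step 3 and horizontal distance between screw_jar and free_well below 0.012 m and z of screw_jar in the frame of caddy_base between 0.02 and 0.034 m and angle between screw_jar's own z axis and vertical below 0.12 rad and horizontal distance between oil_can and caddy_base between 0.055 and 0.11 m and z of each of oil_can, spice_jar, amber_jar in the frame of caddy_base below 0.036 m and angle between each of oil_can, spice_jar, amber_jar's own z axis and vertical below 0.2 rad and horizontal distance between spice_jar and caddy_base between 0.055 and 0.11 m and horizontal distance between amber_jar and caddy_base between 0.055 and 0.11 m and angular speed of caddy_turntable below 0.05 rad/s); the arm keeps its last pose, push and grip.
It fails at once if the jar of screws is tipped by more than 0.5 rad (angle between screw_jar's own z axis and vertical above 0.5 rad).
It fails at once if another container in the caddy is tipped by more than 0.35 rad (angle between any of oil_can, spice_jar, amber_jar's own z axis and vertical above 0.35 rad).
It fails at once if the tape measure or the masking tape is moved by more than 30 mm (distance of any of tape_measure, masking_tape from where it was at the start of the episode above 0.03 m).
It also fails if it takes over 67 s, if anything falls off the work surface, if the arm or the gripper's body presses on something with over 40 N, if the wrist force passes 120 N, or if a joint passes its speed limit or range.

### The arm

A 7-joint arm with a two-finger parallel gripper is mounted at the origin on a cart in front of the work surface, level with it; the furniture and walls round the work are solid. World frame = base frame: x ahead of the robot, y to its left, z up, the work surface at z = 0. Lengths are in m, angles in rad, forces in N, time in s.
With the tool pointing down it reaches from about 0.4 to 0.875 m from the base axis. Payload 19.3 kg.
Tool frame: the origin (TCP) lies between the finger pads; the fingertips stand bot.tcp_to_tips ahead of it and the grasp point (between the pads) is the TCP (bot.tcp_to_tips is the distance from the TCP to the fingertips, in m); z points along the fingers, y is the line along which they close (so a half turn about z gives the same grasp; the last joint's range is limited). The gripper opens to 85 mm and grips with 20 to 120 N. Pads are 22 mm wide; open, the fingers measure 114 mm over their backs; the gripper's body (76 mm by 85 mm) begins 54 mm behind the grasp point. The pads swing forward as they close: fully open they stand 13 mm farther back than shut.
Start: joints at [-1.403, 0.521, -0.036, 1.599, 0.021, 1.021, -0.113], TCP at [0.147, 0.607, 0.25] pointing down, gripper open.
Joint ranges: [-2.91, 2.91], [-0.3, 2.13], [-1.5, 1.42], [0.17, 2.43], [-1.26, 4.41], [0.16, 1.93], [-2.52, 2.52]. Speed limits (rad/s): [1.89, 1.89, 2.39, 2.39, 3.01, 3.01, 3.01].

### API

Orientations are given as [roll, pitch, yaw] about the fixed x, y, z axes, in that order (R = Rz(yaw) Ry(pitch) Rx(roll)).
In Python, from workcell import telemetry, grab_frame, bot gives the robot as it stands. The module is installed in compiled form; this text tells all that it offers.
- The arm moves only by the shell command python3 -m crank 'ROWS' [FORCE]. ROWS is text: rows parted by semicolons, each of 7 numbers parted by spaces: the finger opening in m, from 0 to 0.0854, then the shift along the tool's x, y, z in m, then the turn, a rotation vector about the tool's x, y, z in degrees. A call has exactly 8 rows; each row shifts and turns the commanded pose from where the row before left it, along the tool's axes as they then stand; what a row does not reach is not made up. A row lasts 1/12 s, in which the tool goes at most 41.7 mm and 7.16 degrees, less where a joint would pass 70% of its speed; a pose out of reach is approached as far as the arm can. A call with a gripper value outside its range is refused whole. The fingers move at their own pace and stop on an object; FORCE is the grip in N (left out, the last holds). Time passes only in rows, so rows that do not move let the fingers close, or fill a call up. It gives the time, the measured TCP pose, the force, the opening and the grip force at its end, in the units of the state.
- telemetry.observe(): the state, without advancing time (a new reading comes with each control period).
- grab_frame(name): name is "side" or "top"; returns a dict with "pixels" (480x640x3 uint8, red, green, blue), "depth" (480x640 float32, m along the optical axis (not along the pixel's ray), 0 where there is no reading), "vertical_fov" (degrees; the focal length in pixels is half the picture's height over the tangent of half this angle, whatever the lens; pixels are square), "cx", "cy" (the principal point, pixels), "R" (3x3) and "t" (3): a world point X has camera coordinates R X + t. Camera axes: x right, y down, z forward; pixel columns grow to the right and rows downward; lengths in m; the calibration is good to about 2 mm. A picture is of the moment at which its call begins.
- bot.job_done(): hands the job in; it is judged then, once.
The state is a dict: "clock": time; "qpos": joint angles; "qd": joint speeds; "joint_efforts": joint torques, N m; "position": TCP position; "tool_rot": TCP orientation; "force": force on the tool from outside, world axes, zero at the start; "moment": the same for the moment, N m; "grip_width": finger opening in m; "finger_force": force on a finger pad.
Only numpy, scipy, OpenCV 4.12 (cv2) and the standard library are available. Lean on these libraries where they do the work, as an engineer would, in place of code of your own. Each camera call takes 0.05 s, during which the arm holds its last target. There are 200 camera calls.

## Working session

There is one attempt and no reset: what is moved stays moved. The work goes in short steps, Python scripts to look and compute and a shell command to move; the robot and the scene stay as the last step left them, time stands still between calls to the robot, and variables do not carry over. Pictures are saved under pics/ and viewed, at most 10 in all, crops included, and the job is handed in when it is done.

```bash
mkdir -p pics; cat > h.py <<'E'
import numpy as np, cv2
from workcell import telemetry, grab_frame, bot
def grab(n,f):
    d=grab_frame(n); cv2.imwrite(f'pics/{f}.png',d['pixels'][...,::-1]); np.savez(f'{f}.npz',**d); return d
def world(d,u,v,z=None):
    f=240/np.tan(np.radians(d['vertical_fov'])/2); R=np.array(d['R']);t=np.array(d['t'])
    r=np.array([(u-d['cx'])/f,(v-d['cy'])/f,1.]); c=-R.T@t; w=R.T@r
    s=float(d['depth'][int(v),int(u)]) if z is None else (z-c[2])/w[2]
    return (c+s*w).round(4)
E
python3 - <<'E'
from h import *
for n in('top','side'):
    d=grab(n,n+'0'); print(n,d['vertical_fov'],d['cx'],d['cy'],np.array(d['R']).round(3).tolist(),d['t'])
s=telemetry.observe();print(s['position'],s['tool_rot'],bot.tcp_to_tips,s['clock'])
E
```

```text
top 54.94057571451272 325.7103522618516 248.68800328425948 [[0.017, -1.0, -0.012], [-0.988, -0.015, -0.156], [0.156, 0.014, -0.988]] [-0.02407535  0.5026651   1.1977155 ]
side 48.29969920429524 324.8355787023594 238.10859723293285 [[0.956, -0.292, -0.013], [-0.204, -0.633, -0.747], [0.21, 0.717, -0.665]] [-0.50961802  0.16606264  1.43709112]
[0.14721584 0.607131   0.24979039] [-3.14057903e+00  7.38212019e-05  2.90375401e+00] 0.019 0.1
```

View pics/top0.png

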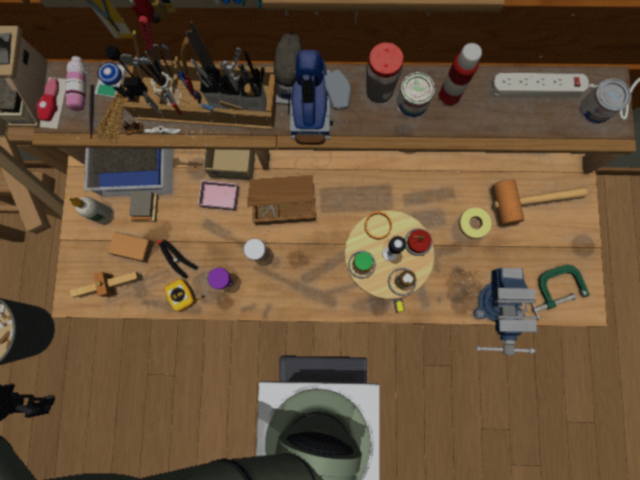

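View pics/side0.png

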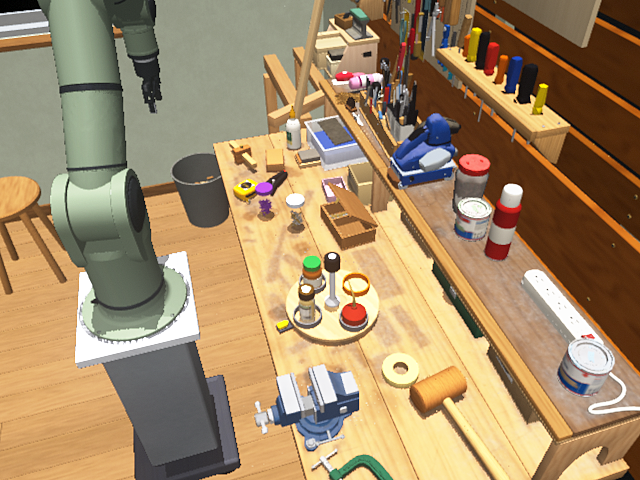

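In the top view, two things are jar-shaped: the one with a pale lid at (255,250) and the purple one at (219,279). The pale-lidded one fits the description. I'll confirm it in an enlarged crop and measure at the same time.

```bash
python3 - <<'E'
from h import *
s=np.load('side0.npz');t=np.load('top0.npz')
a=cv2.resize(s['pixels'][170:250,220:340],None,fx=3.3,fy=3.3*1,interpolation=3)
b=cv2.resize(t['pixels'][195:325,330:450],None,fx=3.3,fy=3.3,interpolation=3)
im=np.zeros((430,800,3),np.uint8);im[:a.shape[0],:a.shape[1]]=a;im[:b.shape[0],400:400+b.shape[1]]=b
cv2.imwrite('pics/crop1.png',im[...,::-1])
print('lid',world(t,256,249,.104),world(t,256,249),'knob',world(t,398,244,.188),world(t,398,244))
print('pointer',world(t,400,306,.022),'orange',world(t,378,226,.044),'purple',world(t,219,279,.104))
E
```

```text
lid [0.4893 0.1604 0.104 ] [0.4891 0.1601 0.1054] knob [ 0.4933 -0.188   0.188 ] [ 0.4935 -0.1882  0.1866]
pointer [ 0.3544 -0.216   0.022 ] orange [ 0.5661 -0.1554  0.044 ] purple [0.4114 0.2506 0.104 ]
```

View pics/crop1.png

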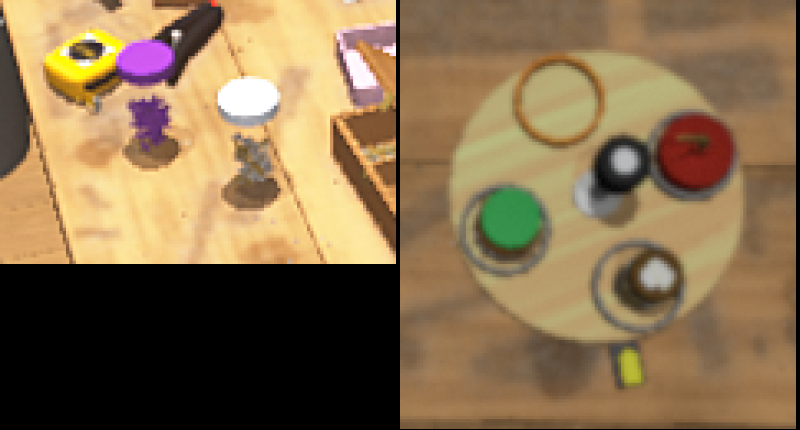

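The crop confirms it: grey screws under the pale lid at crop (248,100) is the target jar, and the purple one at (147,60) is the look-alike. The orange ring is at crop (559,99), i.e. top pixel (378,225). The disc centre is at crop (596,196) and the pointer's inner tip near (624,347).

```bash
python3 - <<'E'
from h import *
t=np.load('top0.npz');p=t['pixels'];hsv=cv2.cvtColor(p,cv2.COLOR_RGB2HSV)
def blob(lo,hi,x0,x1,y0,y1):
    m=cv2.inRange(hsv,lo,hi);k=np.zeros_like(m);k[y0:y1,x0:x1]=1
    v,u=np.nonzero((m>0)&(k>0));return u,v
u,v=blob((8,170,100),(20,255,255),355,400,205,245);print(len(u));(c,r)=cv2.fitEllipse(np.c_[u,v].astype(np.float32))[:2];print('ring',c,r,world(t,*c,.04))
W=world(t,*c,.04)
u,v=blob((0,0,170),(180,60,255),240,272,235,265);c=(u.min()+u.max())/2,(v.min()+v.max())/2;print('lid',c,len(u),world(t,*c,.104))
u,v=blob((22,150,130),(34,255,255),388,412,294,316);print('yel',len(u),[world(t,a,b,.022) for a,b in((u.mean(),v.mean()),(u[v==v.min()].mean(),v.min()))])
P=world(t,u.mean(),v.mean(),.022)
C=[world(t,389.4,254.4,.026),world(t,397.3,244.4,.188)];print('axis',C)
# axis via depth: knob-top points
K=np.array([world(t,a,b) for a in range(385,412) for b in range(230,260)]);K=K[(K[:,2]>.175)];print('knob',len(K),np.median(K,0),(K.max(0)+K.min(0))/2)
D=np.array([world(t,a,b) for a in range(335,445) for b in range(200,310)]);D=D[(abs(D[:,2]-.026)<.005)];print('disc',len(D),(D.max(0)+D.min(0))/2,D.max(0)-D.min(0))
c=C[1];
for n,q in(('well',W),('ptr',P)): e=(q-c)[:2];print(n,np.hypot(*e),np.degrees(np.arctan2(e[1],e[0])))
E
```

```text
60
ring (377.7508239746094, 225.01846313476562) (25.233346939086914, 25.72041130065918) [ 0.5696 -0.1552  0.04  ]
lid (np.float64(254.0), np.float64(248.5)) 295 [0.4905 0.1655 0.104 ]
yel 60 [array([ 0.3537, -0.2147,  0.022 ]), array([ 0.3676, -0.2134,  0.022 ])]
axis [array([ 0.4921, -0.1879,  0.026 ]), array([ 0.4923, -0.1863,  0.188 ])]
knob 231 [ 0.4935 -0.1858  0.1868] [ 0.41165 -0.1194   0.7186 ]
disc 4035 [ 0.48115 -0.18685  0.02595] [0.2695 0.2431 0.0099]
well 0.08332166584988562 21.916332892654523
ptr 0.1414797512013645 -168.42003119667115
```

```bash
python3 - <<'E'
from h import *
for n,(a0,a1,b0,b1) in(('top0',(235,280,228,275)),('side0',(275,315,180,225))):
    t=np.load(n+'.npz');K=np.array([world(t,a,b) for a in range(a0,a1) for b in range(b0,b1)]);K=K[(abs(K[:,2]-.104)<.005)]
    lo,hi=K.min(0),K.max(0);print(n,len(K),K.mean(0),(lo+hi)/2,hi-lo)
E
python3 -m crank '.085 -.0274 -.0219 0 0 0 0;.085 -.0274 -.0219 0 0 0 0;.085 -.0274 -.0219 0 0 0 0;.085 -.0274 -.0219 0 0 0 0;.085 -.0274 -.0219 0 0 0 0;.085 -.0274 -.0219 0 0 0 0;.085 -.0274 -.0219 0 0 0 0;.085 -.0274 -.0219 0 0 0 0'
python3 -m crank '.085 -.0274 -.0219 0 0 0 0;.085 -.0274 -.0219 0 0 0 0;.085 -.0274 -.0219 0 0 0 0;.085 -.0274 -.0219 0 0 0 0;.085 -.0274 -.0219 0 0 0 0;.085 -.0274 -.0219 0 0 0 0;.085 -.0274 -.0219 0 0 0 0;.085 -.0274 -.0219 0 0 0 0'
python3 -m crank '.085 0 0 0 0 0 6;.085 0 0 0 0 0 6;.085 0 0 0 0 0 6;.085 0 0 0 0 0 6;.085 0 0 0 0 0 6;.085 0 0 0 0 0 6;.085 0 0 0 0 0 6;.085 0 0 0 0 0 6'
python3 -c "from h import *;print(telemetry.observe())"
```

```text
top0 342 [0.49066871 0.1659576  0.10303772] [0.49095 0.16555 0.10365] [0.0543 0.0515 0.0093]
side0 161 [0.49004596 0.16349689 0.10263043] [0.48975 0.16405 0.10385] [0.0513 0.0579 0.0097]
clock: 0.77
position: [0.3197, 0.3839, 0.2502]
tool_rot: [-3.141, -0.0, 2.904]
force: [0.7, 1.0, 0.7]
grip_width: 0.0851
finger_force: 0.0
clock: 1.43
position: [0.4914, 0.1619, 0.2502]
tool_rot: [-3.141, -0.0, 2.904]
force: [0.6, 0.6, 0.4]
grip_width: 0.0847
finger_force: 0.0
clock: 2.1
position: [0.4906, 0.1635, 0.2501]
tool_rot: [-3.141, -0.0, 2.061]
force: [0.7, 1.0, -0.6]
grip_width: 0.0852
finger_force: 0.0
{'clock': 2.1, 'qpos': array([-0.68061384,  0.36515288,  0.31714884,  1.89440409, -0.14211399,
        0.90418085,  0.19520197]), 'qd': array([-0.21934637,  0.02645119,  0.28961401,  0.01106933, -0.13515527,
        0.00205187, -1.1119365 ]), 'joint_efforts': array([ 2.89203979e+00, -7.02859139e+01,  4.53152552e+00, -3.38737106e+01,
        4.74365931e-01, -7.97713234e-03,  3.69328335e+00]), 'position': array([0.49058983, 0.16353507, 0.25011707]), 'tool_rot': array([-3.14111719e+00, -2.62277989e-06,  2.06082960e+00]), 'force': array([ 0.73058492,  1.02944197, -0.63031245]), 'moment': array([ 0.00133964,  0.01609024, -0.04055224]), 'finger_force': 0.0, 'grip_width': 0.08522768190289046}
```

```bash

python3 -m crank '.085 0 0 0 0 0 6;.085 0 0 0 0 0 6;.085 0 0 0 0 0 6;.085 0 0 0 0 0 6;.085 0 0 0 0 0 6;.085 0 0 0 0 0 6;.085 0 0 0 0 0 6;.085 0 0 0 0 0 6'
python3 -m crank '.085 0 0 0 0 0 6;.085 0 0 0 0 0 6;.085 0 0 0 0 0 6;.085 0 0 0 0 0 6;.085 0 0 0 0 0 6;.085 0 0 0 0 0 6;.085 0 0 0 0 0 6;.085 0 0 0 0 0 6'
python3 -m crank '.085 0 0 .015 0 0 0;.085 0 0 .015 0 0 0;.085 0 0 .015 0 0 0;.085 0 0 0 0 0 0;.085 0 0 0 0 0 0;.085 0 0 0 0 0 0;.085 0 0 0 0 0 0;.085 0 0 0 0 0 0'
python3 -c "from h import *;print(telemetry.observe()['qpos'].round(2));grab('top','top1')"
```

```text
clock: 2.77
position: [0.4906, 0.1635, 0.2501]
tool_rot: [-3.141, 0.0, 1.223]
force: [-0.8, 1.1, -0.7]
grip_width: 0.0848
finger_force: 0.0
clock: 3.43
position: [0.4906, 0.1636, 0.2502]
tool_rot: [-3.142, 0.0, 0.385]
force: [0.2, -0.4, 1.1]
grip_width: 0.0855
finger_force: 0.0
clock: 4.1
position: [0.491, 0.1637, 0.206]
tool_rot: [-3.141, -0.001, 0.39]
force: [-0.5, -0.3, 0.6]
grip_width: 0.0851
finger_force: 0.0
[-0.94  0.5   0.69  1.95 -0.42  0.84 -1.2 ]
```

View pics/top1.png

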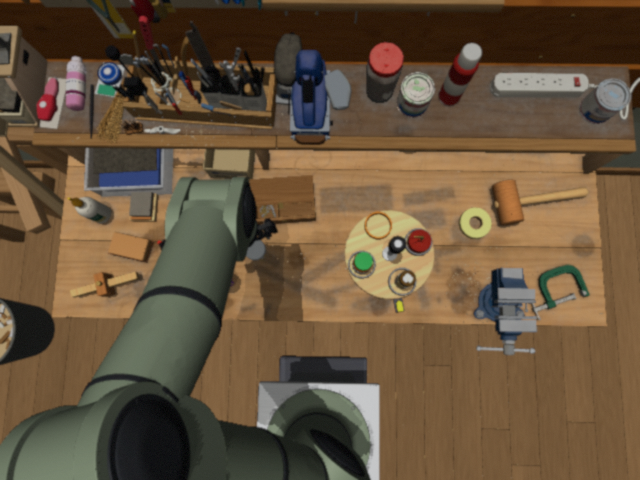

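The top view shows the jar still at (255,250), with the gripper over it and a finger visible at (265,230). Nothing has moved, so I'll descend and grip.

```bash

python3 -m crank '.085 0 -.001 .022 0 0 0;.085 0 0 .022 0 0 0;.085 0 0 .022 0 0 0;.085 0 0 .022 0 0 0;.085 0 0 .022 0 0 0;.085 0 0 .021 0 0 0;.085 0 0 0 0 0 0;.085 0 0 0 0 0 0'
python3 -m crank '.05 0 0 0 0 0 0;.05 0 0 0 0 0 0;.05 0 0 0 0 0 0;.05 0 0 0 0 0 0;.05 0 0 0 0 0 0;.05 0 0 0 0 0 0;.05 0 0 0 0 0 0;.05 0 0 0 0 0 0' 30
python3 -c "from h import *;grab('side','side1')
im=cv2.imread('pics/side1.png')[120:300,200:400];cv2.imwrite('pics/side1c.png',cv2.resize(im,None,fx=3,fy=3))"
```

```text
clock: 4.82
position: [0.4903, 0.1641, 0.0744]
tool_rot: [3.141, 0.001, 0.39]
force: [0.2, 0.4, 0.3]
grip_width: 0.0846
finger_force: 0.0
clock: 5.48
position: [0.491, 0.1652, 0.0757]
tool_rot: [-3.141, -0.002, 0.391]
force: [-1.1, 2.3, 9.3]
grip_width: 0.0571
finger_force: 29.9
```

View pics/side1c.png

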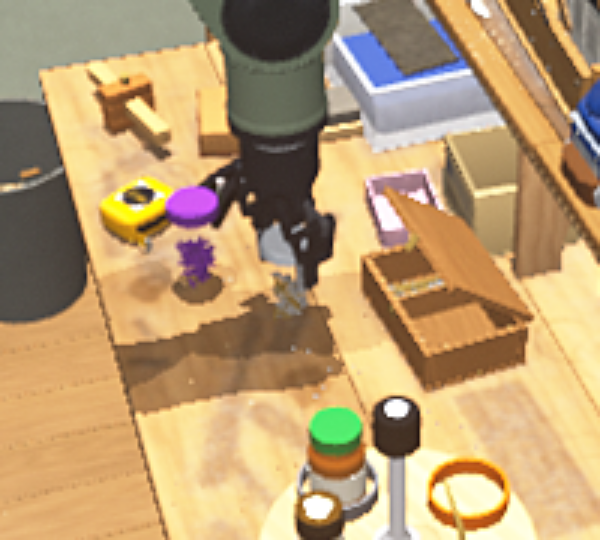

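The picture shows the jar held by the fingers at crop (285,250), with the opening at 57 mm. I'll lift it and carry it over the well.

```bash

python3 -m crank '.05 0 0 -.012 0 0 0;.05 0 0 -.024 0 0 0;.05 0 0 -.03 0 0 0;.05 0 0 -.03 0 0 0;.05 0 0 -.03 0 0 0;.05 0 0 -.03 0 0 0;.05 0 0 -.02 0 0 0;.05 0 0 -.01 0 0 0' 40
python3 -m crank '.05 -.0015 .01 0 0 0 0;.05 -.0031 .0204 0 0 0 0;.05 -.0031 .0204 0 0 0 0;.05 -.0031 .0204 0 0 0 0;.05 -.0031 .0204 0 0 0 0;.05 -.0031 .0204 0 0 0 0;.05 -.0031 .0204 0 0 0 0;.05 -.0031 .0204 0 0 0 0'
python3 -m crank '.05 -.0031 .0204 0 0 0 0;.05 -.0031 .0204 0 0 0 0;.05 -.0031 .0204 0 0 0 0;.05 -.0031 .0204 0 0 0 0;.05 -.0031 .0204 0 0 0 0;.05 -.0031 .0204 0 0 0 0;.05 -.0031 .0204 0 0 0 0;.05 -.0031 .0204 0 0 0 0'
python3 -m crank '.05 -.0017 .0104 0 0 0 0;.05 0 0 0 0 0 0;.05 0 0 0 0 0 0;.05 0 0 0 0 0 0;.05 0 0 0 0 0 0;.05 0 0 0 0 0 0;.05 0 0 0 0 0 0;.05 0 0 0 0 0 0'
python3 -c "from h import *;a=grab('top','top2');b=grab('side','side2')
im=np.zeros((360,800,3),np.uint8)
A=cv2.imread('pics/top2.png')[180:320,320:450];B=cv2.imread('pics/side2.png')[210:350,260:410]
A=cv2.resize(A,None,fx=2.5,fy=2.5);B=cv2.resize(B,None,fx=2.5,fy=2.5);im[:350,:325]=A;im[:350,400:775]=B;cv2.imwrite('pics/c2.png',im)"
```

```text
clock: 6.2
position: [0.4908, 0.1644, 0.2637]
tool_rot: [-3.141, -0.003, 0.39]
force: [-0.0, -0.6, -3.2]
grip_width: 0.0567
finger_force: 44.6
clock: 6.87
position: [0.5265, 0.0126, 0.2594]
tool_rot: [-3.141, 0.002, 0.39]
force: [-0.6, 0.4, -3.6]
grip_width: 0.0564
finger_force: 44.6
clock: 7.53
position: [0.5655, -0.1476, 0.2592]
tool_rot: [-3.141, 0.002, 0.39]
force: [-0.7, 0.3, -2.9]
grip_width: 0.0563
finger_force: 44.6
clock: 8.2
position: [0.5687, -0.1558, 0.2603]
tool_rot: [-3.141, -0.0, 0.391]
force: [-0.4, 0.9, -3.9]
grip_width: 0.0566
finger_force: 44.6
```

View pics/c2.png

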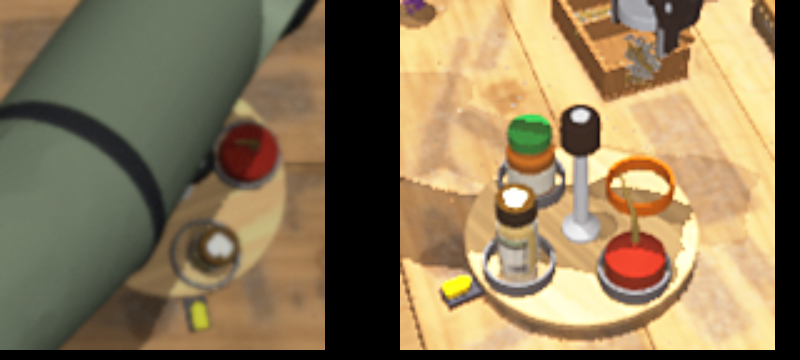

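The side crop shows the jar in the fingers above the ring; the ring is at crop (641,186), i.e. side pixel (356,284). I'll cross-check the ring position from the side camera, then descend until just above the rim.

```bash
python3 - <<'E'
from h import *
t=np.load('side2.npz');hsv=cv2.cvtColor(t['pixels'],cv2.COLOR_RGB2HSV)
m=cv2.inRange(hsv,(8,190,120),(20,255,255));k=np.zeros_like(m);k[270:300,338:375]=1
v,u=np.nonzero((m>0)&(k>0));c,r,_=cv2.fitEllipse(np.c_[u,v].astype(np.float32));print(len(u),c,r,world(t,*c,.037),(u.min()+u.max())/2,(v.min()+v.max())/2)
P=np.array([world(t,a,b) for a,b in zip(u,v)]);P=P[(P[:,2]>.038)&(P[:,2]<.05)]
A=np.c_[2*P[:,:2],np.ones(len(P))];s=np.linalg.lstsq(A,(P[:,:2]**2).sum(1),rcond=None)[0];print(len(P),s[:2],np.sqrt(s[2]+s[0]**2+s[1]**2))
E
python3 -m crank '.05 0 0 .01 0 0 0;.05 0 0 .02 0 0 0;.05 0 0 .02 0 0 0;.05 0 0 .02 0 0 0;.05 0 0 .02 0 0 0;.05 0 0 .02 0 0 0;.05 0 0 .01 0 0 0;.05 0 0 0 0 0 0'
python3 -c "from h import *;b=grab('side','side3')
B=cv2.imread('pics/side3.png')[190:340,270:430];cv2.imwrite('pics/c3.png',cv2.resize(B,None,fx=4,fy=4,interpolation=3))"
```

```text
255 (355.7118835449219, 283.9892272949219) (20.043100357055664, 25.862159729003906) [ 0.571  -0.1574  0.037 ] 355.5 284.0
116 [ 0.5700332  -0.15645164] 0.03502509283090746
clock: 8.97
position: [0.5676, -0.156, 0.138]
tool_rot: [-3.14, 0.003, 0.39]
force: [-0.2, -0.3, -3.7]
grip_width: 0.0561
finger_force: 44.6
```

View pics/c3.png

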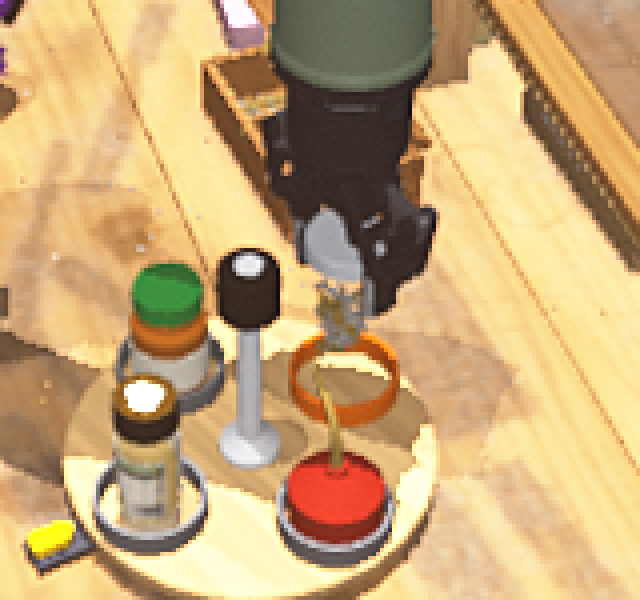

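The crop shows the jar's screws at (340,310), straight above the ring at (344,380), consistent with the measurements. I'll nudge it 1.5 mm and lower it.

```bash

python3 -m crank '.05 .0015 0 0 0 0 0;.05 0 0 .005 0 0 0;.05 0 0 .005 0 0 0;.05 0 0 .005 0 0 0;.05 0 0 .005 0 0 0;.05 0 0 .003 0 0 0;.05 0 0 0 0 0 0;.05 0 0 0 0 0 0'
python3 -m crank '.05 0 0 .003 0 0 0;.05 0 0 .003 0 0 0;.05 0 0 .002 0 0 0;.05 0 0 .002 0 0 0;.05 0 0 .001 0 0 0;.05 0 0 0 0 0 0;.05 0 0 0 0 0 0;.05 0 0 0 0 0 0'
```

```text
clock: 9.68
position: [0.57, -0.1557, 0.1172]
tool_rot: [-3.141, 0.0, 0.39]
force: [-1.0, -0.4, -3.2]
grip_width: 0.0565
finger_force: 44.6
clock: 10.35
position: [0.5701, -0.1557, 0.1064]
tool_rot: [3.142, -0.0, 0.39]
force: [0.2, -0.4, -3.9]
grip_width: 0.0564
finger_force: 44.6
```

```bash

python3 -m crank '.05 0 0 .001 0 0 0;.05 0 0 .001 0 0 0;.05 0 0 .001 0 0 0;.05 0 0 .001 0 0 0;.05 0 0 .0005 0 0 0;.05 0 0 0 0 0 0;.05 0 0 0 0 0 0;.05 0 0 0 0 0 0'
```

```text
clock: 11.02
position: [0.5701, -0.1558, 0.1019]
tool_rot: [3.141, -0.0, 0.39]
force: [0.2, 0.4, -0.4]
grip_width: 0.0566
finger_force: 44.9
```

Contact with the floor: the jar's weight has come off the wrist. I'll open, rise and look.

```bash

python3 -m crank '.062 0 0 0 0 0 0;.066 0 0 0 0 0 0;.07 0 0 0 0 0 0;.075 0 0 0 0 0 0;.085 0 0 0 0 0 0;.085 0 0 0 0 0 0;.085 0 0 0 0 0 0;.085 0 0 0 0 0 0'
python3 -m crank '.085 0 0 -.005 0 0 0;.085 0 0 -.015 0 0 0;.085 0 0 -.03 0 0 0;.085 0 0 -.03 0 0 0;.085 0 0 -.03 0 0 0;.085 0 0 -.03 0 0 0;.085 0 0 -.018 0 0 0;.085 0 0 0 0 0 0'
python3 -c "from h import *;b=grab('side','side4')
B=cv2.imread('pics/side4.png')[190:340,270:430];cv2.imwrite('pics/c4.png',cv2.resize(B,None,fx=4,fy=4,interpolation=3));print(telemetry.observe()['qpos'].round(2))"
```

```text
clock: 11.68
position: [0.5701, -0.1557, 0.1018]
tool_rot: [3.142, -0.0, 0.39]
force: [0.6, -0.6, -1.6]
grip_width: 0.0851
finger_force: 0.0
clock: 12.35
position: [0.5712, -0.1564, 0.2639]
tool_rot: [3.139, -0.005, 0.39]
force: [-0.2, 0.1, -0.9]
grip_width: 0.0855
finger_force: 0.0
[-0.32  0.55  0.72  1.71 -0.42  1.04 -0.63]
```

View pics/c4.png

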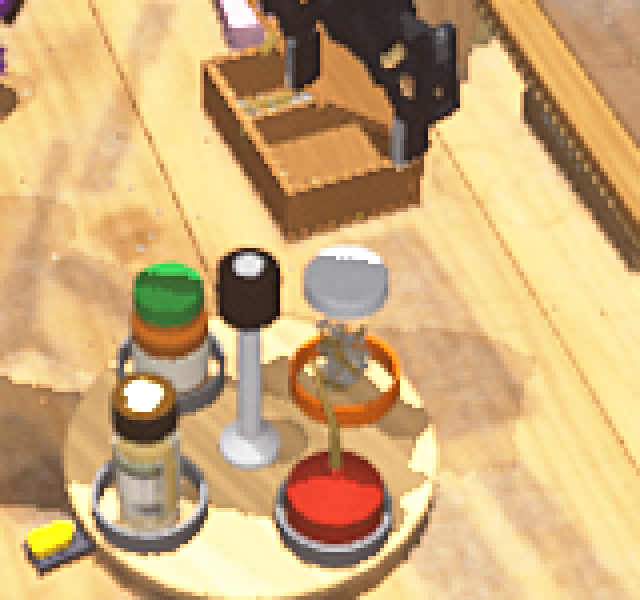

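The jar stands upright inside the orange ring: lid at crop (346,283), screws at (345,350), ring at (344,380). Next I'll go over the knob, turning back 30° for joint room, and check the knob position from the side camera.

```bash
python3 - <<'E'
from h import *
t=np.load('side4.npz');print(world(t,332.2,256.3,.188))
K=np.array([world(t,a,b) for a in range(320,345) for b in range(248,276)]);K=K[(K[:,2]>.184)&(K[:,2]<.195)&(abs(K[:,0]-.49)<.04)];print(len(K),K.mean(0),(K.min(0)+K.max(0))/2,np.ptp(K,0))
E
python3 -m crank '.085 -.0105 0 0 0 0 0;.085 -.0105 0 0 0 0 0;.085 -.0105 0 0 0 0 0;.085 -.0105 0 0 0 0 0;.085 -.0105 0 0 0 0 0;.085 -.0105 0 0 0 0 0;.085 -.0105 0 0 0 0 0;.085 -.0105 -.001 0 0 0 0'
python3 -m crank '.085 0 0 0 0 0 6;.085 0 0 0 0 0 6;.085 0 0 0 0 0 6;.085 0 0 0 0 0 6;.085 0 0 0 0 0 6;.085 0 0 0 0 0 0;.085 0 0 0 0 0 0;.085 0 0 0 0 0 0'
python3 -c "from h import *;print(telemetry.observe()['qpos'].round(2))"
```

```text
[ 0.4965 -0.1881  0.188 ]
123 [ 0.49376098 -0.18865203  0.18676992] [ 0.4935  -0.18875  0.18755] [0.0366 0.0405 0.0069]
clock: 13.07
position: [0.4909, -0.1873, 0.2598]
tool_rot: [3.142, 0.0, 0.39]
force: [-0.9, -0.5, -0.2]
grip_width: 0.0852
finger_force: 0.0
clock: 13.73
position: [0.4917, -0.1868, 0.2598]
tool_rot: [-3.142, 0.0, -0.129]
force: [0.6, -0.2, -0.5]
grip_width: 0.085
finger_force: 0.0
[-0.39  0.5   0.9   1.88 -0.46  0.99 -0.98]
```

```bash

python3 -m crank '.085 .0014 .0005 .01 0 0 0;.085 0 0 .015 0 0 0;.085 0 0 .015 0 0 0;.085 0 0 .015 0 0 0;.085 0 0 .015 0 0 0;.085 0 0 .012 0 0 0;.085 0 0 .01 0 0 0;.085 0 0 0 0 0 0'
python3 -m crank '.06 0 0 0 0 0 0;.055 0 0 0 0 0 0;.05 0 0 0 0 0 0;.045 0 0 0 0 0 0;.04 0 0 0 0 0 0;.03 0 0 0 0 0 0;.03 0 0 0 0 0 0;.03 0 0 0 0 0 0' 40
python3 -c "from h import *;print(telemetry.observe()['qpos'].round(2))"
```

```text
clock: 14.4
position: [0.4926, -0.1872, 0.166]
tool_rot: [-3.141, 0.002, -0.133]
force: [-0.4, -0.2, -0.5]
grip_width: 0.0849
finger_force: 0.0
clock: 15.07
position: [0.494, -0.1853, 0.1684]
tool_rot: [-3.138, -0.0, -0.131]
force: [-1.1, 15.3, 14.0]
grip_width: 0.0391
finger_force: 38.6
[-0.29  0.61  0.77  1.96 -0.6   0.81 -0.88]
```

The knob is gripped. I'll relax the side load by 2 mm, then turn counter-clockwise seen from above (tool −z), about 170° in all.

```bash

python3 -m crank '.03 0 -.001 -.001 0 0 0;.03 0 -.001 -.0005 0 0 0;.03 0 0 0 0 0 0;.03 0 0 0 0 0 -1;.03 0 0 0 0 0 -2;.03 0 0 0 0 0 -3;.03 0 0 0 0 0 -4;.03 0 0 0 0 0 -4'
python3 -m crank '.03 0 0 0 0 0 -4;.03 0 0 0 0 0 -4;.03 0 0 0 0 0 -4;.03 0 0 0 0 0 -4;.03 0 0 0 0 0 -4;.03 0 0 0 0 0 -3;.03 0 0 0 0 0 -2;.03 0 0 0 0 0 -1'
python3 -c "from h import *;print(telemetry.observe()['qpos'].round(2));b=grab('side','side5')
B=cv2.imread('pics/side5.png')[190:340,250:410];cv2.imwrite('pics/c5.png',cv2.resize(B,None,fx=4,fy=4,interpolation=3))"
```

```text
clock: 15.73
position: [0.4939, -0.1855, 0.1686]
tool_rot: [3.14, -0.0, 0.115]
force: [10.8, -8.0, -30.3]
grip_width: 0.0386
finger_force: 46.5
clock: 16.4
position: [0.4941, -0.1862, 0.1687]
tool_rot: [3.139, 0.0, 0.567]
force: [13.6, -11.3, -34.2]
grip_width: 0.0387
finger_force: 46.4
[-0.17  0.55  0.58  1.95 -0.43  0.76 -0.34]
```

View pics/c5.png

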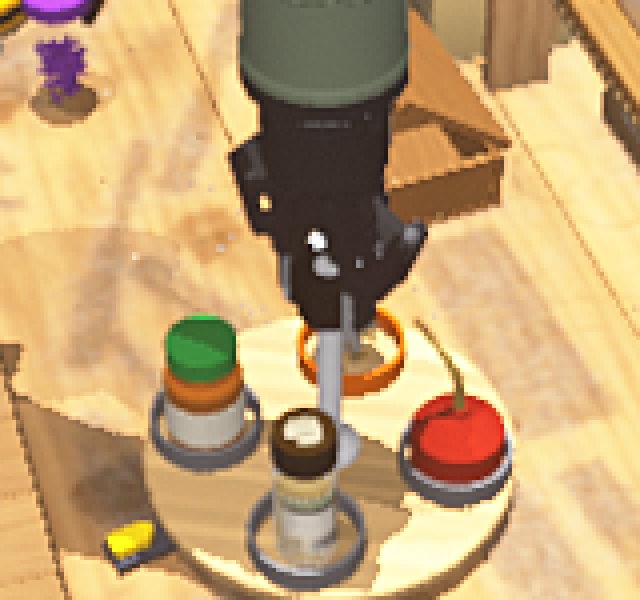

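The caddy follows the knob: the orange ring is now at crop (352,350), and the pointer at (130,540) is unchanged. All containers stand in their wells. I'll relieve the load and continue.

```bash

python3 -m crank '.03 .0006 .0019 .0011 0 0 0;.03 0 0 0 0 0 0;.03 0 0 0 0 0 -2;.03 0 0 0 0 0 -4;.03 0 0 0 0 0 -5;.03 0 0 0 0 0 -5;.03 0 0 0 0 0 -4;.03 0 0 0 0 0 -4'
python3 -m crank '.03 0 0 0 0 0 -4;.03 0 0 0 0 0 -4;.03 0 0 0 0 0 -4;.03 0 0 0 0 0 -4;.03 0 0 0 0 0 -4;.03 0 0 0 0 0 -3;.03 0 0 0 0 0 -2;.03 0 0 0 0 0 -1'
python3 -c "from h import *;print(telemetry.observe()['qpos'].round(2))"
```

```text
clock: 17.12
position: [0.4948, -0.1868, 0.1685]
tool_rot: [-3.141, 0.0, 0.987]
force: [-1.0, -1.0, 0.9]
grip_width: 0.039
finger_force: 49.4
clock: 17.78
position: [0.4955, -0.1871, 0.1685]
tool_rot: [3.14, 0.001, 1.44]
force: [4.5, -1.9, -4.5]
grip_width: 0.0387
finger_force: 49.1
[-0.    0.51  0.34  1.94 -0.24  0.73  0.35]
```

```bash

python3 -m crank '.03 0 0 0 0 0 -2;.03 0 0 0 0 0 -4;.03 0 0 0 0 0 -5;.03 0 0 0 0 0 -5;.03 0 0 0 0 0 -5;.03 0 0 0 0 0 -5;.03 0 0 0 0 0 -5;.03 0 0 0 0 0 -5'
python3 -m crank '.03 0 0 0 0 0 -5;.03 0 0 0 0 0 -5;.03 0 0 0 0 0 -5;.03 0 0 0 0 0 -5;.03 0 0 0 0 0 -4;.03 0 0 0 0 0 -2;.03 0 0 0 0 0 -1;.03 0 0 0 0 0 0'
python3 -c "from h import *;print(telemetry.observe()['qpos'].round(2));b=grab('side','side6');a=grab('top','top6')
im=np.zeros((400,800,3),np.uint8)
A=cv2.imread('pics/top6.png')[180:340,330:460];B=cv2.imread('pics/side6.png')[200:360,245:405]
A=cv2.resize(A,None,fx=2.5,fy=2.5);B=cv2.resize(B,None,fx=2.5,fy=2.5);im[:400,:325]=A;im[:400,400:]=B;cv2.imwrite('pics/c6.png',im)"
```

```text
clock: 18.45
position: [0.4965, -0.1869, 0.1686]
tool_rot: [3.14, 0.002, 2.07]
force: [11.8, -2.8, -9.4]
grip_width: 0.039
finger_force: 48.5
clock: 19.12
position: [0.4971, -0.1864, 0.1686]
tool_rot: [3.14, 0.004, 2.539]
force: [14.6, 1.9, -11.7]
grip_width: 0.0387
finger_force: 48.3
[ 0.22  0.48  0.04  1.93 -0.03  0.73  1.24]
```

View pics/c6.png

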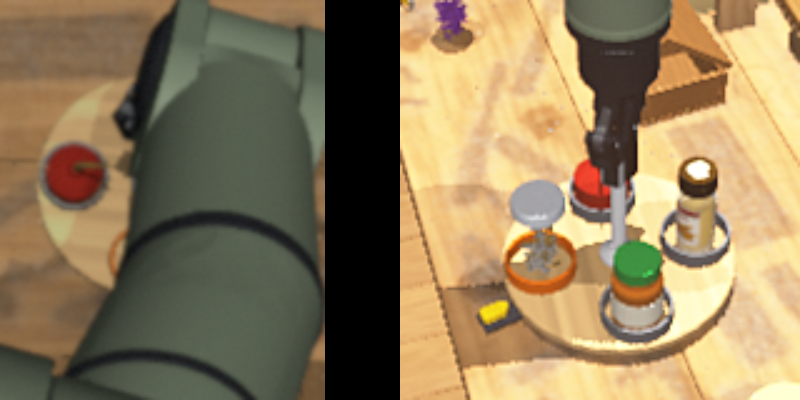

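Side crop: the orange ring with the jar is at (540,262) and the pointer at (494,312), so a little more turning is needed. I'll compute how much from the side image.

```bash
cat > ang.py <<'E'
from h import *; import sys
def meas(t):
    hsv=cv2.cvtColor(t['pixels'],cv2.COLOR_RGB2HSV)
    def px(lo,hi,x0,x1,y0,y1):
        m=cv2.inRange(hsv,lo,hi);v,u=np.nonzero(m[y0:y1,x0:x1]);return u+x0,v+y0
    u,v=px((8,190,110),(20,255,255),270,322,288,345);P=np.array([world(t,a,b) for a,b in zip(u,v)]);P=P[(P[:,2]>.037)&(P[:,2]<.05)]
    s=np.linalg.lstsq(np.c_[2*P[:,:2],np.ones(len(P))],(P[:,:2]**2).sum(1),rcond=None)[0]
    u,v=px((22,150,120),(34,255,255),262,305,305,345);y=np.array([world(t,a,b) for a,b in zip(u,v)]);Y=np.median(y,0)
    L=np.array([world(t,a,b) for a in range(280,322) for b in range(265,310)]);L=L[abs(L[:,2]-.13)<.005]
    C=np.array([.493,-.187])
    for n,q in(('ring',s[:2]),('lid',L.mean(0)[:2]),('ptr',Y[:2])): e=q-C;print(n,q.round(4),len(P),np.hypot(*e).round(4),(np.degrees(np.arctan2(e[1],e[0]))%360).round(1))
if len(sys.argv)>1: meas(np.load(sys.argv[1]))
E
python3 ang.py side6.npz
```

```text
ring [ 0.413  -0.1816] 129 0.0801 176.2
lid [ 0.4136 -0.1839] 129 0.0795 177.8
ptr [ 0.3549 -0.217 ] 129 0.1413 192.3
```

```bash

python3 -m crank '.03 -.0012 .0009 .0003 0 0 0;.03 0 0 0 0 0 -1;.03 0 0 0 0 0 -3;.03 0 0 0 0 0 -4;.03 0 0 0 0 0 -4;.03 0 0 0 0 0 -2.5;.03 0 0 0 0 0 -1;.03 0 0 0 0 0 0'
python3 -m crank '.03 0 0 0 0 0 0;.03 0 0 0 0 0 0;.03 0 0 0 0 0 0;.03 0 0 0 0 0 0;.03 0 0 0 0 0 0;.03 0 0 0 0 0 0;.03 0 0 0 0 0 0;.03 0 0 0 0 0 0'
python3 -c "from ang import *;b=grab('side','side7');meas(b)"
```

```text
clock: 19.88
position: [0.4975, -0.186, 0.1685]
tool_rot: [3.141, 0.002, 2.81]
force: [3.6, 6.4, 2.9]
grip_width: 0.0386
finger_force: 49.8
clock: 20.55
position: [0.4975, -0.186, 0.1685]
tool_rot: [3.141, 0.002, 2.809]
force: [3.0, 5.6, 3.2]
grip_width: 0.0385
finger_force: 49.7
ring [ 0.4143 -0.2032] 132 0.0804 191.6
lid [ 0.4144 -0.2054] 132 0.0807 193.2
ptr [ 0.3542 -0.2158] 132 0.1417 191.7
```

The jar measures 191.6–193.2° and the pointer 191.7°, so they are aligned; the caddy is still and the knob is held at 50 N. Handing in.

```bash
python3 -c "from h import *;print(bot.job_done())"
```

```text
the job is handed in; nothing more can be done
None
```

I put the jar of screws upright in the orange well and turned the caddy until the jar lined up with the yellow pointer, within about 1.5° by the side camera. I handed the job in with the knob still gripped at about 50 N; no verdict came back.

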